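# Clear the jammed feed chute of a vegetable slicer

## Robot

A 7-joint arm with a two-finger parallel gripper is mounted at the origin on a cart in front of the work surface, level with it; the furniture and walls round the work are solid. World frame = base frame: x ahead of the robot, y to its left, z up, the work surface at z = 0. Lengths are in m, angles in rad, forces in N, time in s.
With the tool pointing down it reaches from about 0.425 to 0.8 m from the base axis. Payload 8.3 kg.
Tool frame: the origin (TCP) lies between the finger pads, 19 mm behind the fingertips; this is the grasp point; z points along the fingers, y is the line along which they close (so a half turn about z gives the same grasp; the last joint's range is limited). The gripper opens to 85 mm and grips with 20 to 120 N. Pads are 22 mm wide; open, the fingers measure 114 mm over their backs; the gripper's body (76 mm by 85 mm) begins 54 mm behind the grasp point. The pads swing forward as they close: fully open they stand 13 mm farther back than shut.
Start: joints at [1.112, 0.383, 0.016, 1.37, -0.006, 1.388, -0.046], TCP at [0.241, -0.577, 0.25] pointing down, gripper open.
Joint ranges: [-2.95, 2.95], [-0.25, 2.06], [-1.52, 1.56], [0.18, 2.33], [-1.44, 4.58], [0.02, 2.06], [-3.01, 3.01]. Speed limits (rad/s): [2.39, 2.39, 3.01, 3.01, 3.14, 3.14, 3.14].

## Interface

Orientations are given as a unit quaternion [w, x, y, z].
In Python, from workcell import observe, camera, job_done gives the robot as it stands.
- The arm moves only by the tool move_arm, never from a script. Its argument "moves" is a list of rows, each a list of 3 entries, a list of its own where there are three numbers: the shift along the tool's x, y, z each as a share of 15 cm, from -1 to 1, then the turn about the tool's z as a share of 2 pi rad, from -1 to 1, then the closure, from -1 (fully open) to 1 (shut), so that 0 is half open. A call has 1 to 12 rows; each row is the pose to reach, as a shift and turn from the pose commanded when the call began, along the tool's axes at that moment, turning the shorter way round; what a row does not reach only later rows make up. A row lasts 1/12 s, in which the tool goes at most 41.7 mm and 7.16 degrees, less where a joint would pass 70% of its speed; a pose out of reach is approached as far as the arm can. A call with a number of a shift or a turn outside -1 to 1 is refused whole. A call with a gripper value outside its range is refused whole. The fingers move at their own pace and stop on an object; "newtons" is the grip in N (left out, the last holds). Time passes only in rows, so rows that repeat a pose let the fingers close. It gives the time, the measured TCP pose, the force, the opening and the grip force at its end, in the units of the state.
- observe(): the state, without advancing time (a new reading comes with each control period).
- camera(name): name is "scene" or "top"; returns a dict with "image" (480x640x3 uint8, red, green, blue), "camera_matrix" (3x3 intrinsics, pixels), "position" and "rotation" of the camera in the world. Camera axes: x right, y down, z forward; pixel columns grow to the right and rows downward; lengths in m; the calibration is good to about 2 mm. A picture is of the moment at which its call begins. There is no depth.
- job_done(): hands the job in; it is judged then, once.
The state is a dict: "t": time; "qpos": joint angles; "qd": joint speeds; "joint_efforts": joint torques, N m; "position": TCP position; "tool_rot": TCP orientation; "contact_force": force on the tool from outside, world axes, zero at the start; "moment": the same for the moment, N m; "width": finger opening in m; "gripper_force": force on a finger pad.
Only numpy, scipy, OpenCV 4.12 (cv2) and the standard library are available. Lean on these libraries where they do the work, as an engineer would, in place of code of your own. Each camera call takes 0.05 s, during which the arm holds its last target. There are 200 camera calls.

## Task

A stump of carrot is jammed in the feed chute of the vegetable slicer. Take the grey pusher, enter it in the chute and ease the carrot out through the lower end into the bowl underneath, without ever pressing the machine hard; then bring the pusher fully home, its collar flat down on the chute's rim, and let it go. Leave the bowl and the other things where they are.

Things in the scene. Friction and masses are not known exactly. Their poses are not given: they have to be found in the camera images.
- slicer: White vegetable slicer, fixed; its disc is taken out. Origin on the surface under the base, +x from chute to motor column, z up. Base plate x -125 to 95 mm, 150 mm wide, top z 17. Column x 9 to 93, dial on top to z 169. Fork prongs from the column to x -111, at y +-27 to +-45, top z 145. The pusher must never press on the chute or its other hard parts with over 25 N.
- fork_mid (a point): Point fixed in the slicer (frame as the slicer's, at x -62, y 0, z 165 mm): centre of the chute's rim with the chute in mid-travel. Clear upright chute: bore 45 mm along x, 33 along y, wall 3.5, lower end 80 below the rim, no funnel. It slides on the fork and was left up to 8 mm fore or aft (x) of here, not measured: see or feel it. It yields along x to 5 N. Touch its rim at under 10 mm/s.
- lips_mid (a point): Point fixed in the slicer, 66 mm below fork_mid, between two sprung rubber lips on the chute's y walls: upright, 27 mm apart, from here to 8 mm below; above, ramps widening to 33 mm over 16 mm. Sliding by takes 4 to 11 N for carrot or pusher. From 7 to 1.5 mm before home the pusher's shoulders wedge the lips: up to 18 N felt, still not seated. It does not drop home by itself.
- pusher: Grey food pusher, 136 mm tall, 70 to 120 g, standing on its foot. Origin: centre of the foot, z up. Stem 42 mm (x) by 28 mm (y), above 14 mm widening by sloped shoulders to 30 mm (y) at 20 mm; 88 mm long, 1.5 mm to spare all round in the bore; fits either way round. Collar 56 x 44 x 6 mm on top of it. Home, the foot is 77 mm above the slicer's origin.
- pusher_grip (a point): Where to pinch the pusher, 116 mm above its foot (axes as the pusher's): the flat grip, 40 mm along x, 22 mm across y, from 94 to 136 mm above the foot. Close the fingers along y; with the TCP here the fingertips just clear the collar.
- pusher_collar (a point): Centre of the collar's underside, 88 mm above the pusher's foot; it comes to rest on the chute's rim.
- carrot: Orange carrot stump, upright cylinder 27 mm across, 40 mm long, 25 g, stuck between the lips and seen through the clear wall. Origin: centre of its lower end, z up; at first 85 to 90 mm above the slicer's origin and not always mid-chute along x. It drops free once driven down 20 to 30 mm. Over 20 N squashes it.
- bowl: Blue ceramic bowl 114 mm across, 36 mm high, loose on the slicer's base plate under the chute. Origin: centre of its underside.
- lemon: Yellow lemon, 78 x 55 x 56 mm, lying on the surface; a bystander. Origin: centre of its underside.
- garlic: Bulb of garlic, 60 mm across and 58 mm high, on the surface; a bystander. Origin: centre of its underside.
- peeler: Black-handled peeler, 170 x 25 x 18 mm, lying at the left edge of the surface; a bystander. Origin: centre of its underside.
There are look-alikes about, which are no part of the job. Leave any purple or turquoise look-alike of the pusher alone.

How it is judged:
On the way, in this order (a step that is already met when the one before it is completed fails the run):
1. the pusher's foot is inside the chute, the carrot still stuck below it (x of pusher in the frame of slicer between -0.075 and -0.049 m and y of pusher in the frame of slicer between -0.005 and 0.005 m and angle between the z axis of pusher and the z axis of slicer, either way round below 0.1 rad and z of pusher in the frame of slicer below 0.155 m and z of carrot in the frame of slicer above 0.072 m), for 0.05 s.
2. the carrot is out of the chute's lower end and in the bowl, the pusher in the chute behind it (x of pusher in the frame of slicer between -0.075 and -0.049 m and y of pusher in the frame of slicer between -0.005 and 0.005 m and angle between the z axis of pusher and the z axis of slicer, either way round below 0.1 rad and z of pusher in the frame of slicer below 0.125 m and horizontal distance between carrot and bowl below 0.045 m and z of carrot in the frame of slicer below 0.055 m), for 0.1 s.
At the end, for the whole second after the job is handed in: The pusher stands upright in the chute with its collar down on the rim (within 1.5 mm), the carrot stump is in the bowl (within 45 mm of its centre), the bowl still on the slicer's base, all of them at rest and let go (x of pusher in the frame of slicer between -0.075 and -0.049 m and y of pusher in the frame of slicer between -0.005 and 0.005 m and angle between the z axis of pusher and the z axis of slicer, either way round below 0.1 rad and z of pusher in the frame of slicer below 0.0785 m and horizontal distance between carrot and bowl below 0.045 m and z of carrot in the frame of slicer below 0.055 m and linear speed of each of pusher, bowl below 0.01 m/s and linear speed of carrot below 0.02 m/s); the robot touches nothing.
It fails at once if the pusher presses on the chute or any other hard part of the slicer with over 25 N (contact force between pusher and slicer above 25 N).
It fails at once if the carrot is squashed: the pusher presses on it with over 20 N (contact force between pusher and carrot above 20 N).
It fails at once if the bowl is shifted by over 20 mm (distance of bowl from where it was at the start of the episode above 0.02 m).
It fails at once if the lemon, the garlic or the peeler is shifted by over 20 mm (distance of any of lemon, garlic, peeler from where it was at the start of the episode above 0.02 m).
It also fails if it takes over 72 s, if anything falls off the work surface, if the arm or the gripper's body presses on something with over 40 N, if the wrist force passes 120 N, or if a joint passes its speed limit or range.

## Working session

There is one attempt and no reset: what is moved stays moved. The work goes in short steps, Python scripts to look and compute and a tool call to move; the robot and the scene stay as the last step left them, time stands still between calls to the robot, and variables do not carry over. Pictures are saved under pics/ and viewed, at most 10 in all, crops included, and the job is handed in when it is done.

Besides the shell and the picture viewer there is one more tool, called after ">>>" in YAML: its name, and indented under it one key for each argument. move_arm: Moves the arm, as the interface text tells. Shift numbers are shares of 15 cm and turn numbers shares of 2 pi rad, none past 1 either way. Its arguments: {"type":"object","properties":{"moves":{"type":"array"},"newtons":{"type":"number"}},"required":["moves"]}

```bash
mkdir -p pics
cat > h.py <<'E'
import numpy as np, cv2
from workcell import observe, camera, job_done
def snap(n,f):
    c=camera(n); cv2.imwrite(f'pics/{f}.png',cv2.cvtColor(c['image'],cv2.COLOR_RGB2BGR))
    np.savez(f'pics/{f}.npz',**c); return c
def load(f): return np.load(f'pics/{f}.npz')
def ray(c,u,v):
    K=np.array(c['camera_matrix']);R=np.array(c['rotation'])
    d=R@np.linalg.solve(K,[u,v,1.]); return np.array(c['position']),d/np.linalg.norm(d)
def onz(c,u,v,z):
    p,d=ray(c,u,v); return p+d*(z-p[2])/d[2]
def proj(c,P):
    q=(np.array(P)-c['position'])@np.array(c['rotation']); q=np.array(c['camera_matrix'])@q; return q[:2]/q[2]
E
python3 - <<'E'
from h import *
for n in('scene','top'):
    c=snap(n,n+'0'); print(n,c['position'],c['rotation'],c['camera_matrix'])
print(observe())
E
```

```text
scene [0.07037453 0.7044634  0.66595783] [ 0.13729053 -0.22800517  0.8459944  -0.46201562] [[568.91484957   0.         319.09712212]
 [  0.         568.91484957 242.09525795]
 [  0.           0.           1.        ]]
top [ 0.40678659 -0.03732267  1.00491612] [-0.03452852  0.71634897 -0.69475463  0.05447883] [[519.61368145   0.         323.17556485]
 [  0.         519.61368145 241.2565983 ]
 [  0.           0.           1.        ]]
{'t': 0.1, 'qpos': array([ 1.11210484,  0.38412626,  0.01639136,  1.37104919, -0.00625776,
        1.38822012, -0.04652915]), 'qd': array([ 5.41078724e-04, -4.18283369e-03, -6.99758114e-05, -2.10090634e-03,
        2.01548084e-03, -1.06162492e-03,  2.39066811e-03]), 'joint_efforts': array([ 3.77587843e-03, -6.29136229e+01,  8.47921092e-01, -3.72757745e+01,
        1.68823492e-02,  1.04684330e-02, -7.80831527e-06]), 'position': array([ 0.24081019, -0.57628265,  0.24909627]), 'tool_rot': array([-8.51440892e-04,  9.80479445e-01,  1.96619660e-01, -2.07557104e-04]), 'contact_force': array([0.5800634 , 0.53286786, 0.04687513]), 'moment': array([0.0505578 , 0.00374226, 0.02914585]), 'gripper_force': 0.0, 'width': 0.08532480542236921}
```

View pics/scene0.png

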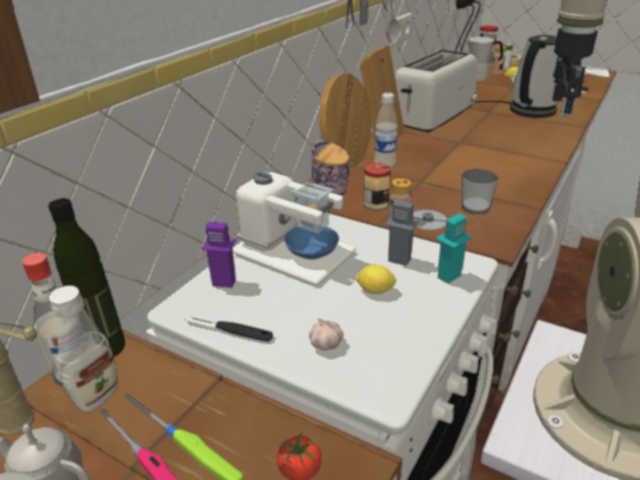

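View pics/top0.png

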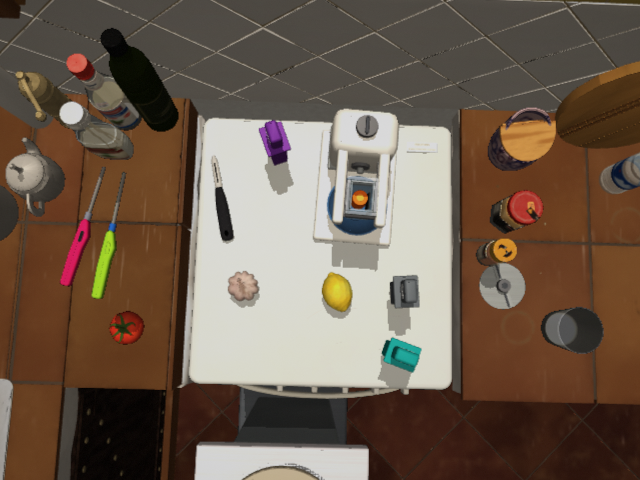

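The scene shows the slicer at about (290,220), the grey pusher at (401,230), and purple and turquoise look-alikes. In the top view the slicer's chute is at (360,198) with the carrot visible in it, and the grey pusher is at (405,291). The camera rotation is a quaternion. Next I'll zoom in on the slicer and the pusher.

```bash
cat > fix.py <<'E'
s=open('h.py').read()
s=s.replace("import numpy as np, cv2","import numpy as np, cv2\nfrom scipy.spatial.transform import Rotation as Ro\ndef RM(c): return Ro.from_quat(c['rotation'],scalar_first=True).as_matrix()")
s=s.replace("R=np.array(c['rotation'])","R=RM(c)").replace("np.array(c['rotation'])","RM(c)")
open('h.py','w').write(s)
E
python3 fix.py
python3 - <<'E'
from h import *
t=load('top0'); s=load('scene0')
for u,v,z in [(196,118,0),(452,380,0),(405,291,0.1),(360,198,.165),(367,125,.169)]: print(u,v,onz(t,u,v,z).round(3))
a=cv2.resize(t['image'][100:250,300:420],None,fx=4,fy=4,interpolation=cv2.INTER_CUBIC)
b=cv2.resize(t['image'][265:315,385:430],None,fx=6,fy=6,interpolation=cv2.INTER_CUBIC)
m=np.zeros((600,760,3),np.uint8); m[:600,:480]=a; m[:300,485:755]=b
cv2.imwrite('pics/z1.png',m[...,::-1])
E
```

```text
196 118 [0.774 0.197 0.   ]
452 380 [ 0.277 -0.316  0.   ]
405 291 [ 0.439 -0.206  0.1  ]
360 198 [ 0.587 -0.118  0.165]
367 125 [ 0.711 -0.127  0.169]
```

View pics/z1.png

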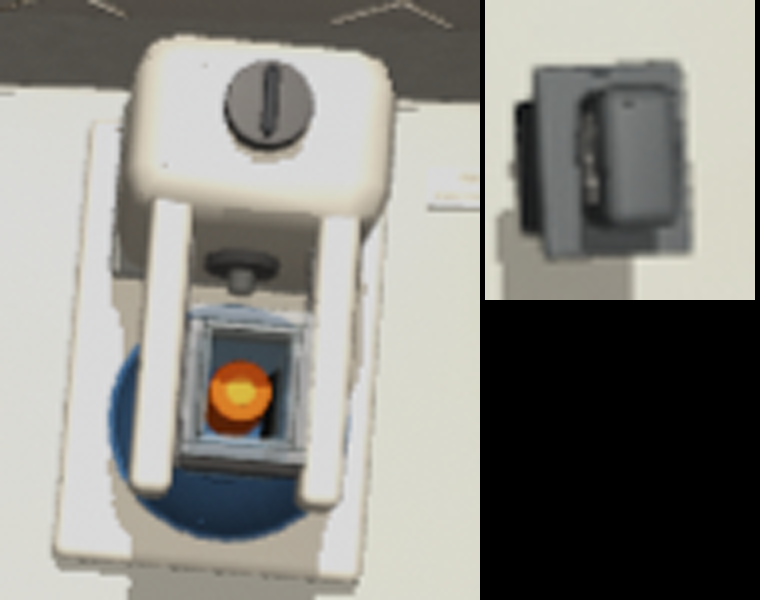

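The zoom shows the prongs (mid-lines at mosaic x 152 and 320 at the tips, 171 and 338 at the column), the chute rim around (245,385), and the carrot in the chute's rear half at (238,395). It also shows the pusher's collar corners.

Run:
```python
from h import *
t=load('top0')
A=lambda x,y,z: onz(t,300+(x+.5)/4-.5,100+(y+.5)/4-.5,z)[:2]
B=lambda x,y,z: onz(t,385+(x-485+.5)/6-.5,265+(y+.5)/6-.5,z)[:2]
deg=lambda d: np.degrees(np.arctan2(d[1],d[0])).round(2)
# prong mid-line
lt,rt,lc,rc=A(152,492,.145),A(320,504,.145),A(171,212,.145),A(338,220,.145)
print('prongs',lt,rt,lc,rc,'sep',np.linalg.norm(lt-rt),np.linalg.norm(lc-rc),deg(lc-lt),deg(rc-rt),deg(lt-rt)-90,'tipmid',(lt+rt)/2)
bl,br=A(55,550,.017),A(358,578,.017); print('base front',bl,br,np.linalg.norm(bl-br),deg(bl-br)-90,'mid',(bl+br)/2)
br2=A(92,125,.017);print('base left',br2,deg(br2-bl),np.linalg.norm(br2-bl))
d=A(269,106,.169);print('dial',d)
yaw=np.radians(-4.5)
for p,x in[((lt+rt)/2,-.111),((bl+br)/2,-.125),(d,.051)]:
    e=np.array([np.cos(yaw),np.sin(yaw)]); print('org',p-x*e,'fork',p+(-.062-x)*e)
c=[B(537,67,.094),B(682,62,.094),B(692,252,.094),B(548,257,.094)]
print('collar',np.mean(c,0),[np.linalg.norm(c[i]-c[i-1]) for i in range(4)],deg(c[0]-c[3]),deg(c[1]-c[2]),deg(c[0]-c[1])-90)
g=[B(605,88,.136),B(668,86,.136),B(674,218,.136),B(612,224,.136)]
print('grip',np.mean(g,0),[np.linalg.norm(g[i]-g[i-1]) for i in range(4)])
# chute rim outer
r=[A(190,312,.165),A(310,316,.165),A(305,462,.165),A(180,455,.165)]
print('rim',np.mean(r,0),[np.linalg.norm(r[i]-r[i-1]) for i in range(4)])
print('carrot',A(241,388,.128))
```

```text
prongs [ 0.5483542  -0.08340456] [ 0.5456256  -0.15417626] [ 0.66961052 -0.0884685 ] [ 0.66879286 -0.16004898] sep 0.0708242756784703 0.07158515297443752 -2.39 -2.73 -2.2099999999999937 tipmid [ 0.5469899  -0.11879041]
base front [ 0.53971054 -0.04442723] [ 0.53090406 -0.19044221] 0.14628030653898824 -3.450000000000003 mid [ 0.5353073  -0.11743472]
base left [ 0.75138455 -0.05607627] -3.15 0.21199430964102356
dial [ 0.70949491 -0.12697465]
org [ 0.65764773 -0.12749937] fork [ 0.59583885 -0.12263491]
org [ 0.65992197 -0.12724211] fork [ 0.59811309 -0.12237764]
org [ 0.65865212 -0.12297323] fork [ 0.59684325 -0.11810877]
collar [ 0.43914506 -0.20967379] [np.float64(0.05534105945169092), np.float64(0.04285279338355239), np.float64(0.055419089843193305), np.float64(0.04223838483885408)] 4.01 3.37 3.7099999999999937
grip [ 0.43933952 -0.208717  ] [np.float64(0.03781571447240107), np.float64(0.017751241146750547), np.float64(0.03672892871709276), np.float64(0.017471085858869626)]
rim [ 0.59070925 -0.12018854] [np.float64(0.06033822224485481), np.float64(0.04991533977855405), np.float64(0.061560577267501825), np.float64(0.05156240892902302)]
carrot [ 0.59781998 -0.12156223]
```

>>> move_arm:
  moves:
    - [[0.2, -0.16, 0], 0, -1]
    - [[0.45, -0.36, 0], 0, -1]
    - [[0.72, -0.58, 0], 0, -1]
    - [[0.95, -0.77, 0], 0, -1]
    - [[0.95, -0.77, 0], 0, -1]

```text
t: 0.52
position: [0.3311, -0.4099, 0.2498]
tool_rot: [-0.001, 0.98, 0.2, 0.001]
contact_force: [0.6, 0.9, 0.1]
width: 0.0848
gripper_force: 0.0
```

>>> move_arm:
  moves:
    - [[0.2, -0.16, 0], 0.018, -1]
    - [[0.45, -0.36, 0], 0.036, -1]
    - [[0.72, -0.58, 0], 0.0528, -1]
    - [[0.95, -0.77, 0], 0.0528, -1]
    - [[0.95, -0.77, 0], 0.0528, -1]

```text
t: 0.93
position: [0.4166, -0.249, 0.2499]
tool_rot: [-0.001, 0.999, 0.034, 0.0]
contact_force: [1.1, 0.2, -0.3]
width: 0.0856
gripper_force: 0.0
```

```bash
cat >> h.py <<'E'
def plan(T,yaw,s=None):
    s=s or observe(); R=Ro.from_quat(s['tool_rot'],scalar_first=True).as_matrix()
    y=np.degrees(np.arctan2(R[1,0],R[0,0])); tilt=np.degrees(np.arccos(-R[2,2]))
    print('t',s['t'],'pos',s['position'].round(4),'yaw',y.round(2),'tilt',tilt.round(2),'F',s['contact_force'].round(2),'w',s['width'])
    print('shift',(R.T@(np.array(T)-s['position'])/.15).round(4),'turn',round((y-yaw)/360,4))
E
python3 -c "
from h import *
plan([.439,-.209,.2],3.7)"
```

```text
t 0.9333 pos [ 0.4166 -0.249   0.2499] yaw 3.86 tilt 0.08 F [ 1.14  0.2  -0.28] w 0.08559064645432128
shift [ 0.1666 -0.2554  0.3329] turn 0.0004
```

>>> move_arm:
  moves:
    - [[0.16, -0.25, 0], 0, -1]
    - [[0.166, -0.255, 0.33], 0, -1]
    - [[0.166, -0.255, 0.33], 0, -1]
    - [[0.166, -0.255, 0.33], 0, -1]

```text
t: 1.27
position: [0.4354, -0.2128, 0.1977]
tool_rot: [-0.001, 0.999, 0.033, -0.003]
contact_force: [-0.8, -0.6, 0.0]
width: 0.0857
gripper_force: 0.0
```

Run:
```python
from h import *
plan([.439,-.209,.116],3.7)
c=snap('scene','scene1'); t=snap('top','top1')
m=np.vstack([cv2.resize(x,None,fx=4,fy=4,interpolation=cv2.INTER_CUBIC) for x in [c['image'][165:275,340:470]]])
m2=cv2.resize(t['image'][245:335,360:440],None,fx=3.2,fy=3.2,interpolation=cv2.INTER_CUBIC)
M=np.zeros((440,780,3),np.uint8);M[:,:520]=m;M[:288,522:778]=m2
cv2.imwrite('pics/z2.png',M[...,::-1])
```

```text
t 1.2667 pos [ 0.4354 -0.2128  0.1977] yaw 3.74 tilt 0.36 F [-0.76 -0.59  0.02] w 0.08571621153817087
shift [ 0.0288 -0.0224  0.5449] turn 0.0001
```

View pics/z2.png

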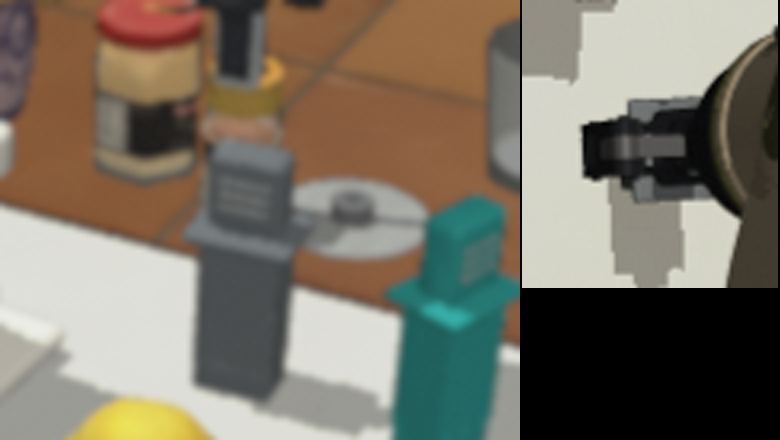

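The scene crop shows the left finger just above the grey grip. The top crop shows the finger centred on the collar. I'll descend and grip.

>>> move_arm:
  moves:
    - [[0.02, -0.02, 0.2], 0, -1]
    - [[0.02, -0.02, 0.4], 0, -1]
    - [[0.02, -0.02, 0.53], 0, -1]
    - [[0.02, -0.02, 0.53], 0, -1]
    - [[0.02, -0.02, 0.53], 0, -1]
    - [[0.02, -0.02, 0.53], 0, -1]

```text
t: 1.87
position: [0.4412, -0.212, 0.1233]
tool_rot: [0.001, 1.0, 0.031, 0.001]
contact_force: [-0.0, 0.1, -0.3]
width: 0.085
gripper_force: 0.0
```

```bash
python3 -c "
from h import *
plan([.439,-.209,.117],3.7)"
```

```text
t 1.8667 pos [ 0.4412 -0.212   0.1233] yaw 3.59 tilt 0.18 F [-0.02  0.14 -0.32] w 0.08504526578702049
shift [-0.0132 -0.0207  0.0419] turn -0.0003
```

>>> move_arm:
  moves:
    - [[-0.01, -0.02, 0.04], 0, -1]
    - [[-0.01, -0.02, 0.04], 0, -1]
    - [[-0.01, -0.02, 0.04], 0, 0.2]
    - [[-0.01, -0.02, 0.04], 0, 1]
    - [[-0.01, -0.02, 0.04], 0, 1]
    - [[-0.01, -0.02, 0.04], 0, 1]
    - [[-0.01, -0.02, 0.04], 0, 1]
    - [[-0.01, -0.02, 0.04], 0, 1]
    - [[-0.01, -0.02, 0.04], 0, 1]
    - [[-0.01, -0.02, 0.04], 0, 1]
  newtons: 70

```text
t: 2.7
position: [0.4386, -0.2078, 0.1152]
tool_rot: [0.0, 0.999, 0.032, 0.0]
contact_force: [0.1, 0.9, 2.4]
width: 0.0212
gripper_force: 68.3
```

```bash
python3 -c "
from h import *
plan([.439,-.209,.117],3.7)"
```

```text
t 2.7 pos [ 0.4386 -0.2078  0.1152] yaw 3.68 tilt 0.02 F [0.12 0.91 2.45] w 0.021214758813001566
shift [ 0.0024  0.0085 -0.012 ] turn -0.0001
```

>>> move_arm:
  moves:
    - [[0, 0, -0.1], 0, 1]
    - [[0, 0, -0.3], 0, 1]
    - [[0, 0, -0.5], 0, 1]
    - [[0, 0, -0.75], 0, 1]
    - [[0, 0, -0.95], 0, 1]
    - [[0, 0, -1], 0, 1]
    - [[0, 0, -1], 0, 1]

```text
t: 3.28
position: [0.4396, -0.2083, 0.2676]
tool_rot: [0.001, 0.999, 0.032, 0.002]
contact_force: [0.3, -0.3, -0.8]
width: 0.0212
gripper_force: 68.5
```

>>> move_arm:
  moves:
    - [[0, 0, -0.2], 0.005, 1]
    - [[0, 0, -0.33], 0.012, 1]
    - [[0, 0, -0.33], 0.018, 1]
    - [[0, 0, -0.33], 0.018, 1]

```text
t: 3.62
position: [0.4384, -0.2078, 0.3136]
tool_rot: [-0.0, 1.0, -0.025, -0.0]
contact_force: [0.5, -0.8, -1.2]
width: 0.0212
gripper_force: 68.6
```

```bash
python3 -c "
from h import *
plan([.590,-.121,.306],-2.8)"
```

```text
t 3.6167 pos [ 0.4384 -0.2078  0.3136] yaw -2.91 tilt 0.04 F [ 0.48 -0.82 -1.18] w 0.021217530561039914
shift [ 0.9803 -0.6292  0.0504] turn -0.0003
```

>>> move_arm:
  moves:
    - [[0.15, -0.1, 0], 0, 1]
    - [[0.35, -0.22, 0], 0, 1]
    - [[0.55, -0.35, 0], 0, 1]
    - [[0.75, -0.48, 0], 0, 1]
    - [[0.9, -0.58, 0.03], 0, 1]
    - [[0.98, -0.63, 0.05], 0, 1]
    - [[0.98, -0.63, 0.05], 0, 1]
    - [[0.98, -0.63, 0.05], 0, 1]
    - [[0.98, -0.63, 0.05], 0, 1]

```text
t: 4.37
position: [0.589, -0.1213, 0.3054]
tool_rot: [-0.0, 1.0, -0.024, -0.001]
contact_force: [-0.9, 0.2, -1.1]
width: 0.0213
gripper_force: 68.6
```

Run:
```python
from h import *
plan([.590,-.121,.306],-2.8)
c=snap('scene','scene2')
a,b=scene=c['image'][110:260,220:360],load('scene0')['image'][110:260,220:360]
M=np.hstack([cv2.resize(x,None,fx=2.8,fy=4,interpolation=cv2.INTER_CUBIC) for x in (a,b)])
cv2.imwrite('pics/z3.png',M[...,::-1]); print(M.shape)
```

```text
t 4.3667 pos [ 0.589  -0.1213  0.3054] yaw -2.81 tilt 0.15 F [-0.88  0.25 -1.05] w 0.021294824900906274
shift [ 0.0066 -0.0023 -0.0037] turn -0.0
(600, 784, 3)
```

View pics/z3.png

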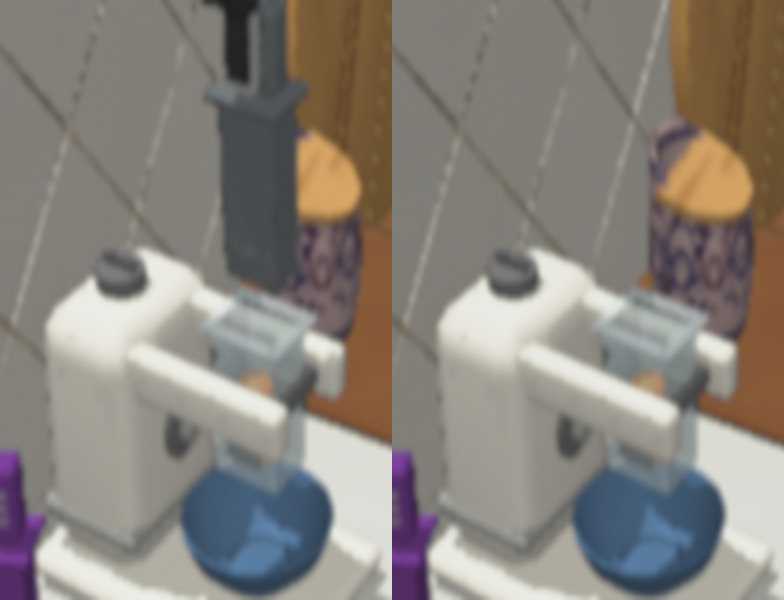

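The scene picture shows the pusher hanging above the rim. The rim corners are near (203,325), (237,293), (313,325) and (284,358) in the left panel, and the foot corners are near (228,272), (268,287) and (296,268). I'll compare the two by rays.

Run:
```python
from h import *
c=load('scene2')
P=lambda x,y,z: onz(c,220+(x+.5)/2.8-.5,110+(y+.5)/4-.5,z)[:2]
r=[P(203,325,.165),P(237,293,.165),P(313,325,.165),P(284,358,.165)]
print('rim',np.round(r,4),np.mean(r,0),[np.linalg.norm(r[i]-r[i-1]).round(4) for i in range(4)])
s=observe(); z=s['position'][2]-.115
f=[P(228,272,z),P(268,287,z),P(296,268,z)]
print('foot',np.round(f,4),'mid',(f[0]+f[2])/2,np.linalg.norm(f[0]-f[1]),np.linalg.norm(f[2]-f[1]))
k=[P(203,95,z+.094),P(275,110,z+.094),P(310,90,z+.094),P(240,75,z+.094)]
print('collar',np.round(k,4),np.mean(k,0))
# expected: project rim at fork mid +/-8 and model foot corners
yaw=np.radians(-2.8);R=np.array([[np.cos(yaw),-np.sin(yaw)],[np.sin(yaw),np.cos(yaw)]])
q=lambda p:(((p[0]+.5-220)*2.8).round(),((p[1]+.5-110)*4).round())
for sx,sy in[(1,1),(-1,1),(-1,-1),(1,-1)]:
    p=s['position'][:2]+R@[sx*.021,sy*.014]; w=np.array([.590,-.121])+R@[sx*.026,sy*.020]
    print(sx,sy,'foot',q(proj(c,[*p,z])),'rim',q(proj(c,[*w,.165])))
```

```text
rim [[ 0.6244 -0.1012]
 [ 0.6221 -0.1414]
 [ 0.558  -0.1371]
 [ 0.5584 -0.0988]] [ 0.59072864 -0.11962278] [np.float64(0.0661), np.float64(0.0403), np.float64(0.0642), np.float64(0.0383)]
foot [[ 0.6105 -0.1132]
 [ 0.5783 -0.1124]
 [ 0.572  -0.1388]] mid [ 0.59128321 -0.12602466] 0.032231244920878234 0.027158486280631357
collar [[ 0.6146 -0.0964]
 [ 0.5645 -0.1028]
 [ 0.5568 -0.1335]
 [ 0.6065 -0.1282]] [ 0.58560108 -0.11522551]
1 1 foot (np.float64(225.0), np.float64(276.0)) rim (np.float64(214.0), np.float64(328.0))
-1 1 foot (np.float64(276.0), np.float64(297.0)) rim (np.float64(277.0), np.float64(354.0))
-1 -1 foot (np.float64(299.0), np.float64(274.0)) rim (np.float64(309.0), np.float64(321.0))
1 -1 foot (np.float64(248.0), np.float64(254.0)) rim (np.float64(247.0), np.float64(296.0))
```

>>> move_arm:
  moves:
    - [[0.01, -0.007, 0.05], 0, 1]
    - [[0.01, -0.007, 0.1], 0, 1]
    - [[0.01, -0.007, 0.11], 0, 1]
    - [[0.01, -0.007, 0.11], 0, 1]
    - [[0.01, -0.007, 0.11], 0, 1]

```text
t: 4.83
position: [0.5911, -0.1198, 0.2904]
tool_rot: [0.0, 1.0, -0.025, -0.0]
contact_force: [-0.3, -0.5, -1.6]
width: 0.0212
gripper_force: 68.6
```

Run:
```python
from h import *
plan([.5905,-.1203,.288],-2.8)
c=snap('scene','scene3')
plan([.5905,-.1203,.288],-2.8)
M=cv2.resize(c['image'][160:210,260:345],None,fx=9,fy=9,interpolation=cv2.INTER_CUBIC)
cv2.imwrite('pics/z4.png',M[...,::-1])
s=observe();z=s['position'][2]-.115
yaw=np.radians(-2.8);R=np.array([[np.cos(yaw),-np.sin(yaw)],[np.sin(yaw),np.cos(yaw)]])
q=lambda p:(((p[0]+.5-260)*9).round(),((p[1]+.5-160)*9).round())
for sx,sy in[(1,1),(-1,1),(-1,-1),(1,-1)]:
    p=s['position'][:2]+R@[sx*.021,sy*.014]; w=np.array([.5905,-.1203])
    print(sx,sy,'foot',q(proj(c,[*p,z])),'outer',q(proj(c,[*(w+R@[sx*.026,sy*.020]),.165])),'bore',q(proj(c,[*(w+R@[sx*.0225,sy*.0165]),.165])))
```

```text
t 4.8333 pos [ 0.5911 -0.1198  0.2904] yaw -2.82 tilt 0.02 F [-0.26 -0.51 -1.58] w 0.021169228476623385
shift [-0.0041  0.0034  0.016 ] turn -0.0001
t 4.8833 pos [ 0.5913 -0.1198  0.2907] yaw -2.82 tilt 0.01 F [ 0.13 -0.28  0.1 ] w 0.021245541312540632
shift [-0.0053  0.0039  0.0181] turn -0.0001
1 1 foot (np.float64(351.0), np.float64(238.0)) outer (np.float64(323.0), np.float64(289.0)) bore (np.float64(345.0), np.float64(286.0))
-1 1 foot (np.float64(516.0), np.float64(286.0)) outer (np.float64(526.0), np.float64(348.0)) bore (np.float64(521.0), np.float64(338.0))
-1 -1 foot (np.float64(589.0), np.float64(234.0)) outer (np.float64(630.0), np.float64(273.0)) bore (np.float64(607.0), np.float64(276.0))
1 -1 foot (np.float64(426.0), np.float64(188.0)) outer (np.float64(429.0), np.float64(217.0)) bore (np.float64(433.0), np.float64(226.0))
```

View pics/z4.png

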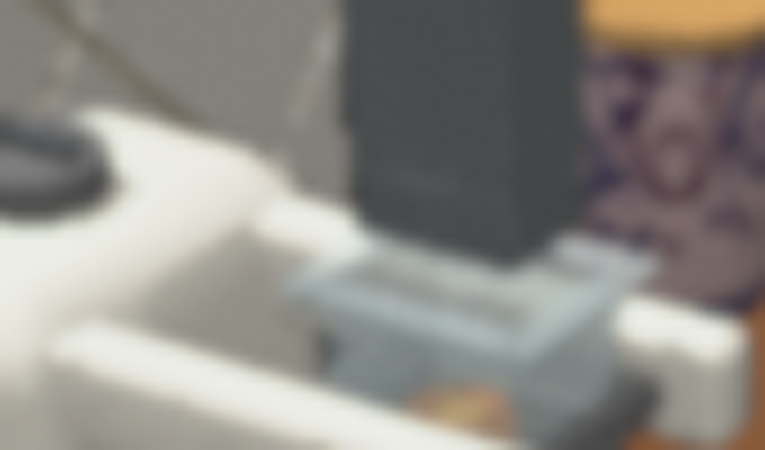

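The close-up shows the foot just above the bore. The flanged rim corners are near (288,292), (535,355) and (655,262), so the chute is at about (0.5915, -0.120). I'll descend slowly and feel for it.

>>> move_arm:
  moves:
    - [[0.002, 0.001, 0.01], 0, 1]
    - [[0.002, 0.001, 0.02], 0, 1]
    - [[0.002, 0.001, 0.03], 0, 1]
    - [[0.002, 0.001, 0.035], 0, 1]
    - [[0.002, 0.001, 0.04], 0, 1]
    - [[0.002, 0.001, 0.045], 0, 1]
    - [[0.002, 0.001, 0.05], 0, 1]
    - [[0.002, 0.001, 0.054], 0, 1]
    - [[0.002, 0.001, 0.058], 0, 1]
    - [[0.002, 0.001, 0.062], 0, 1]
    - [[0.002, 0.001, 0.066], 0, 1]
    - [[0.002, 0.001, 0.07], 0, 1]

```text
t: 5.88
position: [0.5917, -0.1198, 0.28]
tool_rot: [-0.0, 1.0, -0.025, 0.0]
contact_force: [-0.6, 0.8, -0.5]
width: 0.0212
gripper_force: 68.6
```

>>> move_arm:
  moves:
    - [[0, 0, 0.004], 0, 1]
    - [[0, 0, 0.008], 0, 1]
    - [[0, 0, 0.012], 0, 1]
    - [[0, 0, 0.012], 0, 1]

```text
t: 6.22
position: [0.5916, -0.1197, 0.2781]
tool_rot: [-0.0, 1.0, -0.024, -0.0]
contact_force: [0.3, -0.1, -0.5]
width: 0.0212
gripper_force: 68.6
```

>>> move_arm:
  moves:
    - [[0, 0, 0.004], 0, 1]
    - [[0, 0, 0.008], 0, 1]
    - [[0, 0, 0.012], 0, 1]
    - [[0, 0, 0.016], 0, 1]
    - [[0, 0, 0.016], 0, 1]

```text
t: 6.63
position: [0.5917, -0.1198, 0.2757]
tool_rot: [-0.0, 1.0, -0.025, -0.0]
contact_force: [0.0, 0.2, -0.4]
width: 0.0211
gripper_force: 68.6
```

>>> move_arm:
  moves:
    - [[0, 0, 0.004], 0, 1]
    - [[0, 0, 0.008], 0, 1]
    - [[0, 0, 0.012], 0, 1]
    - [[0, 0, 0.016], 0, 1]
    - [[0, 0, 0.016], 0, 1]

```text
t: 7.05
position: [0.5916, -0.1198, 0.2733]
tool_rot: [-0.0, 1.0, -0.024, -0.0]
contact_force: [-0.4, 0.1, -0.6]
width: 0.0213
gripper_force: 68.6
```

>>> move_arm:
  moves:
    - [[0, 0, 0.008], 0, 1]
    - [[0, 0, 0.016], 0, 1]
    - [[0, 0, 0.024], 0, 1]
    - [[0, 0, 0.032], 0, 1]
    - [[0, 0, 0.04], 0, 1]
    - [[0, 0, 0.048], 0, 1]
    - [[0, 0, 0.056], 0, 1]
    - [[0, 0, 0.064], 0, 1]
    - [[0, 0, 0.072], 0, 1]
    - [[0, 0, 0.08], 0, 1]
    - [[0, 0, 0.088], 0, 1]
    - [[0, 0, 0.088], 0, 1]

```text
t: 8.05
position: [0.5916, -0.1198, 0.2599]
tool_rot: [-0.0, 1.0, -0.024, -0.0]
contact_force: [0.2, -0.1, -0.7]
width: 0.0211
gripper_force: 68.6
```

>>> move_arm:
  moves:
    - [[0, 0, 0.006], 0, 1]
    - [[0, 0, 0.012], 0, 1]
    - [[0, 0, 0.018], 0, 1]
    - [[0, 0, 0.024], 0, 1]
    - [[0, 0, 0.03], 0, 1]
    - [[0, 0, 0.036], 0, 1]
    - [[0, 0, 0.042], 0, 1]
    - [[0, 0, 0.042], 0, 1]

```text
t: 8.72
position: [0.5916, -0.1198, 0.2537]
tool_rot: [-0.0, 1.0, -0.024, -0.0]
contact_force: [0.3, -0.2, -1.1]
width: 0.0212
gripper_force: 68.6
```

>>> move_arm:
  moves:
    - [[0, 0, 0.005], 0, 1]
    - [[0, 0, 0.01], 0, 1]
    - [[0, 0, 0.015], 0, 1]
    - [[0, 0, 0.02], 0, 1]
    - [[0, 0, 0.025], 0, 1]
    - [[0, 0, 0.03], 0, 1]
    - [[0, 0, 0.035], 0, 1]
    - [[0, 0, 0.04], 0, 1]
    - [[0, 0, 0.045], 0, 1]
    - [[0, 0, 0.05], 0, 1]
    - [[0, 0, 0.055], 0, 1]
    - [[0, 0, 0.06], 0, 1]

```text
t: 9.72
position: [0.5917, -0.1198, 0.2448]
tool_rot: [-0.0, 1.0, -0.024, 0.0]
contact_force: [0.4, -0.2, 0.0]
width: 0.0211
gripper_force: 68.6
```

>>> move_arm:
  moves:
    - [[0, 0, 0.004], 0, 1]
    - [[0, 0, 0.008], 0, 1]
    - [[0, 0, 0.012], 0, 1]
    - [[0, 0, 0.016], 0, 1]
    - [[0, 0, 0.02], 0, 1]

```text
t: 10.13
position: [0.592, -0.1197, 0.2425]
tool_rot: [0.0, 1.0, -0.024, 0.001]
contact_force: [-1.2, 0.8, 4.6]
width: 0.0212
gripper_force: 69.3
```

>>> move_arm:
  moves:
    - [[0, 0, 0.004], 0, 1]
    - [[0, 0, 0.008], 0, 1]
    - [[0, 0, 0.012], 0, 1]
    - [[0, 0, 0.016], 0, 1]
    - [[0, 0, 0.02], 0, 1]

```text
t: 10.55
position: [0.5919, -0.1197, 0.239]
tool_rot: [-0.0, 1.0, -0.024, 0.0]
contact_force: [0.8, 0.4, 4.1]
width: 0.0209
gripper_force: 69.3
```

>>> move_arm:
  moves:
    - [[0, 0, 0.004], 0, 1]
    - [[0, 0, 0.008], 0, 1]
    - [[0, 0, 0.012], 0, 1]
    - [[0, 0, 0.016], 0, 1]
    - [[0, 0, 0.02], 0, 1]
    - [[0, 0, 0.024], 0, 1]
    - [[0, 0, 0.028], 0, 1]
    - [[0, 0, 0.032], 0, 1]

```text
t: 11.22
position: [0.5916, -0.1198, 0.234]
tool_rot: [-0.0, 1.0, -0.025, -0.0]
contact_force: [1.0, 0.1, 5.3]
width: 0.0213
gripper_force: 69.3
```

>>> move_arm:
  moves:
    - [[0, 0, 0.004], 0, 1]
    - [[0, 0, 0.008], 0, 1]
    - [[0, 0, 0.012], 0, 1]
    - [[0, 0, 0.016], 0, 1]
    - [[0, 0, 0.02], 0, 1]
    - [[0, 0, 0.024], 0, 1]
    - [[0, 0, 0.028], 0, 1]
    - [[0, 0, 0.032], 0, 1]

```text
t: 11.88
position: [0.5917, -0.1198, 0.2292]
tool_rot: [-0.0, 1.0, -0.025, -0.0]
contact_force: [-0.5, 0.7, 4.9]
width: 0.0215
gripper_force: 69.3
```

>>> move_arm:
  moves:
    - [[0, 0, 0.004], 0, 1]
    - [[0, 0, 0.008], 0, 1]
    - [[0, 0, 0.012], 0, 1]
    - [[0, 0, 0.016], 0, 1]
    - [[0, 0, 0.02], 0, 1]
    - [[0, 0, 0.024], 0, 1]

```text
t: 12.38
position: [0.5917, -0.1198, 0.2257]
tool_rot: [-0.0, 1.0, -0.025, 0.0]
contact_force: [-0.4, 0.8, 4.0]
width: 0.0209
gripper_force: 69.3
```

Driven about 18 mm so far, with steady light force. I'll continue at the same pace.

>>> move_arm:
  moves:
    - [[0, 0, 0.004], 0, 1]
    - [[0, 0, 0.008], 0, 1]
    - [[0, 0, 0.012], 0, 1]
    - [[0, 0, 0.016], 0, 1]
    - [[0, 0, 0.02], 0, 1]
    - [[0, 0, 0.024], 0, 1]

```text
t: 12.88
position: [0.5917, -0.1198, 0.2221]
tool_rot: [-0.0, 1.0, -0.025, 0.0]
contact_force: [-0.4, 0.6, 4.8]
width: 0.0215
gripper_force: 69.3
```

>>> move_arm:
  moves:
    - [[0, 0, 0.004], 0, 1]
    - [[0, 0, 0.008], 0, 1]
    - [[0, 0, 0.012], 0, 1]
    - [[0, 0, 0.016], 0, 1]
    - [[0, 0, 0.02], 0, 1]
    - [[0, 0, 0.024], 0, 1]

```text
t: 13.38
position: [0.5917, -0.1199, 0.2186]
tool_rot: [0.0, 1.0, -0.025, 0.0]
contact_force: [0.8, -1.2, 4.3]
width: 0.0215
gripper_force: 69.4
```

>>> move_arm:
  moves:
    - [[0, 0, 0.004], 0, 1]
    - [[0, 0, 0.008], 0, 1]
    - [[0, 0, 0.012], 0, 1]
    - [[0, 0, 0.016], 0, 1]
    - [[0, 0, 0.02], 0, 1]
    - [[0, 0, 0.024], 0, 1]

```text
t: 13.88
position: [0.5918, -0.1201, 0.2153]
tool_rot: [0.0, 1.0, -0.025, 0.0]
contact_force: [-0.9, -0.5, 7.2]
width: 0.0215
gripper_force: 69.6
```

Run:
```python
from h import *
plan([.5917,-.1198,.192],-2.8)
c=snap('scene','scene4')['image']; t=snap('top','top4')['image']
M=np.hstack([cv2.resize(x,(390,585),interpolation=cv2.INTER_CUBIC) for x in (c[165:285,270:350],t[140:260,320:400])])
cv2.imwrite('pics/z5.png',M[...,::-1])
```

```text
t 13.8833 pos [ 0.5918 -0.1201  0.2153] yaw -2.83 tilt 0.04 F [-0.94 -0.49  7.24] w 0.021543992791101044
shift [-0.0011 -0.0021  0.1553] turn -0.0001
```

View pics/z5.png

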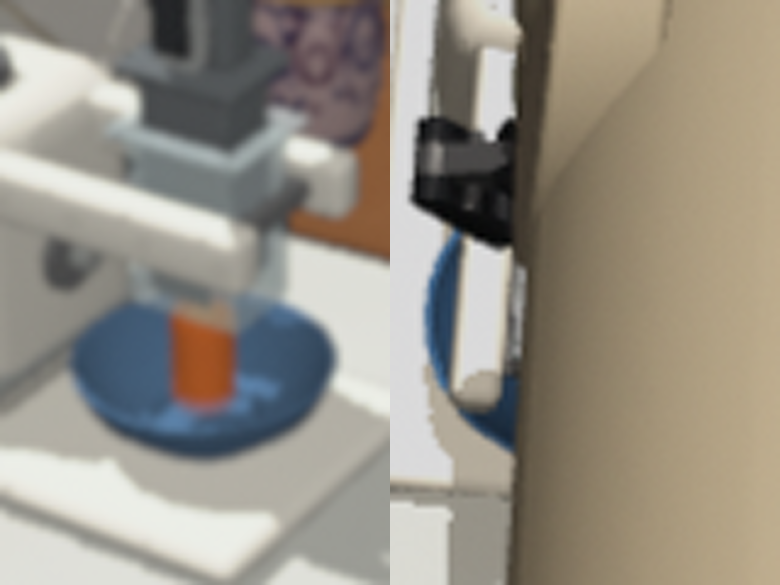

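The scene crop shows the carrot standing almost wholly below the chute, over the bowl at (205,360), and the stem deep in the chute. I'll carry on slowly.

>>> move_arm:
  moves:
    - [[0, 0, 0.004], 0, 1]
    - [[0, 0, 0.008], 0, 1]
    - [[0, 0, 0.012], 0, 1]
    - [[0, 0, 0.016], 0, 1]
    - [[0, 0, 0.02], 0, 1]
    - [[0, 0, 0.024], 0, 1]

```text
t: 14.48
position: [0.5916, -0.12, 0.2111]
tool_rot: [0.0, 1.0, -0.025, -0.0]
contact_force: [1.0, -1.4, 4.5]
width: 0.0209
gripper_force: 69.3
```

>>> move_arm:
  moves:
    - [[0, 0, 0.004], 0, 1]
    - [[0, 0, 0.008], 0, 1]
    - [[0, 0, 0.012], 0, 1]
    - [[0, 0, 0.016], 0, 1]
    - [[0, 0, 0.02], 0, 1]
    - [[0, 0, 0.024], 0, 1]

```text
t: 14.98
position: [0.5916, -0.1199, 0.2076]
tool_rot: [0.0, 1.0, -0.025, -0.0]
contact_force: [-1.1, -1.1, 4.3]
width: 0.0213
gripper_force: 69.2
```

Run:
```python
from h import *
plan([.5917,-.1198,.192],-2.8)
o=load('scene4');c=snap('scene','scene5')
for k in(o,c):
    h=cv2.cvtColor(np.array(k['image']),cv2.COLOR_RGB2HSV)[170:270,270:350]
    m=cv2.inRange(h,(4,150,90),(18,255,255)); ys,xs=np.nonzero(m); print('carrot',xs.min()+270,xs.max()+270,ys.min()+170,ys.max()+170,len(xs))
for z in(.02,.03,.04,.06): print(z,proj(c,[.597,-.121,z]))
```

```text
t 14.9833 pos [ 0.5916 -0.1199  0.2076] yaw -2.81 tilt 0.01 F [-1.15 -1.07  4.3 ] w 0.021347759371804033
shift [ 0.0004 -0.0004  0.1041] turn -0.0
carrot 306 349 187 246 258
carrot 306 349 186 251 296
0.02 [311.87309259 252.67779196]
0.03 [311.73464518 248.61150964]
0.04 [311.59492201 244.50775754]
0.06 [311.31157721 236.18575311]
```

Run:
```python
from h import *
c=load('scene5')['image']
cv2.imwrite('pics/z6.png',cv2.resize(c[165:285,270:350],(390,585),interpolation=cv2.INTER_CUBIC)[...,::-1])
```

```text
(no output)
```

View pics/z6.png

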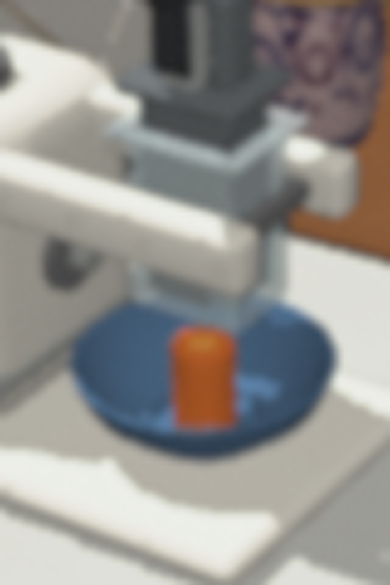

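The carrot has dropped and stands in the bowl at (205,380), clear of the chute. Next I'll bring the pusher home.

>>> move_arm:
  moves:
    - [[0, 0, 0.005], 0, 1]
    - [[0, 0, 0.01], 0, 1]
    - [[0, 0, 0.015], 0, 1]
    - [[0, 0, 0.02], 0, 1]
    - [[0, 0, 0.025], 0, 1]
    - [[0, 0, 0.03], 0, 1]
    - [[0, 0, 0.035], 0, 1]
    - [[0, 0, 0.04], 0, 1]
    - [[0, 0, 0.045], 0, 1]
    - [[0, 0, 0.045], 0, 1]

```text
t: 15.87
position: [0.5919, -0.1198, 0.2014]
tool_rot: [0.0, 1.0, -0.024, 0.0]
contact_force: [-0.6, -0.8, 7.3]
width: 0.0215
gripper_force: 69.7
```

>>> move_arm:
  moves:
    - [[0, 0, 0.004], 0, 1]
    - [[0, 0, 0.008], 0, 1]
    - [[0, 0, 0.012], 0, 1]
    - [[0, 0, 0.016], 0, 1]

```text
t: 16.2
position: [0.5922, -0.1199, 0.1996]
tool_rot: [0.0, 1.0, -0.024, 0.001]
contact_force: [-0.8, -0.6, 10.0]
width: 0.0216
gripper_force: 69.8
```

>>> move_arm:
  moves:
    - [[0, 0, 0.004], 0, 1]
    - [[0, 0, 0.008], 0, 1]
    - [[0, 0, 0.012], 0, 1]

```text
t: 16.45
position: [0.5923, -0.1198, 0.198]
tool_rot: [0.0, 1.0, -0.024, 0.001]
contact_force: [-1.4, -1.6, 13.5]
width: 0.0212
gripper_force: 70.5
```

>>> move_arm:
  moves:
    - [[0, 0, 0.003], 0, 1]
    - [[0, 0, 0.006], 0, 1]
    - [[0, 0, 0.009], 0, 1]
    - [[0, 0, 0.009], 0, 1]

```text
t: 16.78
position: [0.5922, -0.1198, 0.1959]
tool_rot: [0.0, 1.0, -0.024, 0.001]
contact_force: [0.4, -1.3, 6.2]
width: 0.0212
gripper_force: 69.6
```

>>> move_arm:
  moves:
    - [[0, 0, 0.003], 0, 1]
    - [[0, 0, 0.006], 0, 1]
    - [[0, 0, 0.006], 0, 1]

```text
t: 17.03
position: [0.5922, -0.1198, 0.195]
tool_rot: [0.0, 1.0, -0.024, 0.001]
contact_force: [1.4, -1.9, 5.9]
width: 0.0211
gripper_force: 69.6
```

>>> move_arm:
  moves:
    - [[0, 0, 0.003], 0, 1]
    - [[0, 0, 0.006], 0, 1]
    - [[0, 0, 0.006], 0, 1]

```text
t: 17.28
position: [0.5922, -0.1198, 0.1941]
tool_rot: [0.0, 1.0, -0.024, 0.001]
contact_force: [0.7, -1.2, 6.0]
width: 0.0211
gripper_force: 69.7
```

>>> move_arm:
  moves:
    - [[0, 0, 0.003], 0, 1]
    - [[0, 0, 0.005], 0, 1]
    - [[0, 0, 0.005], 0, 1]

```text
t: 17.53
position: [0.5922, -0.1199, 0.1936]
tool_rot: [0.0, 1.0, -0.025, 0.001]
contact_force: [-0.1, -0.8, 8.2]
width: 0.0211
gripper_force: 70.0
```

>>> move_arm:
  moves:
    - [[0, 0, 0.002], 0, 1]
    - [[0, 0, 0.004], 0, 1]
    - [[0, 0, 0.004], 0, 1]

```text
t: 17.78
position: [0.5921, -0.1198, 0.1927]
tool_rot: [0.0, 1.0, -0.024, 0.001]
contact_force: [0.8, -1.7, 6.4]
width: 0.0213
gripper_force: 69.5
```

>>> move_arm:
  moves:
    - [[0, 0, 0.002], 0, 1]
    - [[0, 0, 0.004], 0, 1]
    - [[0, 0, 0.004], 0, 1]

```text
t: 18.03
position: [0.5922, -0.1198, 0.1923]
tool_rot: [0.0, 1.0, -0.025, 0.001]
contact_force: [-0.1, -1.3, 6.8]
width: 0.0212
gripper_force: 70.1
```

>>> move_arm:
  moves:
    - [[0, 0, 0.002], 0, 1]
    - [[0, 0, 0.004], 0, 1]
    - [[0, 0, 0.004], 0, 1]

```text
t: 18.28
position: [0.5922, -0.1199, 0.1923]
tool_rot: [0.0, 1.0, -0.025, 0.001]
contact_force: [-1.7, -2.0, 9.1]
width: 0.0214
gripper_force: 70.5
```

>>> move_arm:
  moves:
    - [[0, 0, 0.002], 0, 1]
    - [[0, 0, 0.004], 0, 1]
    - [[0, 0, 0.004], 0, 1]

```text
t: 18.53
position: [0.5922, -0.1199, 0.1922]
tool_rot: [0.0, 1.0, -0.025, 0.001]
contact_force: [-3.5, -0.4, 14.2]
width: 0.021
gripper_force: 71.0
```

>>> move_arm:
  moves:
    - [[0, 0, 0.002], 0, 1]
    - [[0, 0, 0.004], 0, 1]
    - [[0, 0, 0.004], 0, 1]

```text
t: 18.78
position: [0.5923, -0.1199, 0.1922]
tool_rot: [0.0, 1.0, -0.025, 0.001]
contact_force: [-5.2, -1.2, 18.0]
width: 0.0215
gripper_force: 71.5
```

Run:
```python
from h import *
plan([.5917,-.1198,.192],-2.8)
c=snap('scene','scene7')['image']
cv2.imwrite('pics/z7.png',cv2.resize(c[165:255,270:350],(533,600),interpolation=cv2.INTER_CUBIC)[...,::-1])
```

```text
t 18.7833 pos [ 0.5923 -0.1199  0.1922] yaw -2.82 tilt 0.16 F [-5.25 -1.16 17.99] w 0.021466905732176293
shift [-0.0039 -0.0003  0.0013] turn -0.0
```

View pics/z7.png

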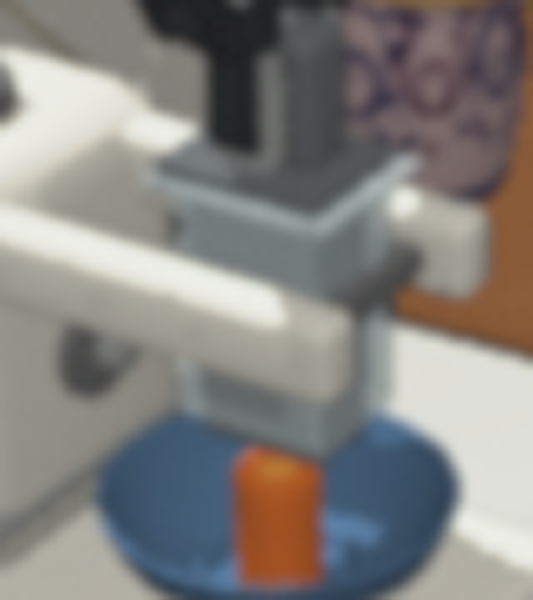

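The collar is down flush on the rim, and there's a hard stop with rising force and no travel. I'll ease the preload and release.

>>> move_arm:
  moves:
    - [[0, 0, -0.004], 0, 1]
    - [[0, 0, -0.007], 0, 1]
    - [[0, 0, -0.007], 0, 0.5]
    - [[0, 0, -0.007], 0, 0.3]
    - [[0, 0, -0.007], 0, 0]
    - [[0, 0, -0.007], 0, -0.5]
    - [[0, 0, -0.007], 0, -1]
    - [[0, 0, -0.007], 0, -1]
    - [[0, 0, -0.007], 0, -1]
    - [[0, 0, -0.007], 0, -1]
  newtons: 20

```text
t: 19.67
position: [0.5916, -0.1197, 0.1907]
tool_rot: [-0.0, 1.0, -0.024, -0.0]
contact_force: [0.2, 0.2, 0.5]
width: 0.0855
gripper_force: 0.0
```

>>> move_arm:
  moves:
    - [[0, 0, -0.05], 0, -1]
    - [[0, 0, -0.15], 0, -1]
    - [[0, 0, -0.3], 0, -1]
    - [[0, 0, -0.5], 0, -1]
    - [[0, 0, -0.7], 0, -1]
    - [[0, 0, -0.7], 0, -1]
    - [[0, 0, -0.7], 0, -1]
    - [[0, 0, -0.7], 0, -1]

```text
t: 20.33
position: [0.5916, -0.1198, 0.2961]
tool_rot: [0.0, 1.0, -0.024, 0.0]
contact_force: [-0.1, -0.2, -1.1]
width: 0.0856
gripper_force: 0.0
```

Run:
```python
from h import *
plan([.5917,-.1198,.192],-2.8)
c=snap('scene','scene8')['image']
cv2.imwrite('pics/z8.png',cv2.resize(c[165:255,270:350],(533,600),interpolation=cv2.INTER_CUBIC)[...,::-1])
```

```text
t 20.3333 pos [ 0.5916 -0.1198  0.2961] yaw -2.81 tilt 0.02 F [-0.14 -0.15 -1.14] w 0.08555982158227317
shift [1.000e-04 3.000e-04 6.937e-01] turn -0.0
```

View pics/z8.png

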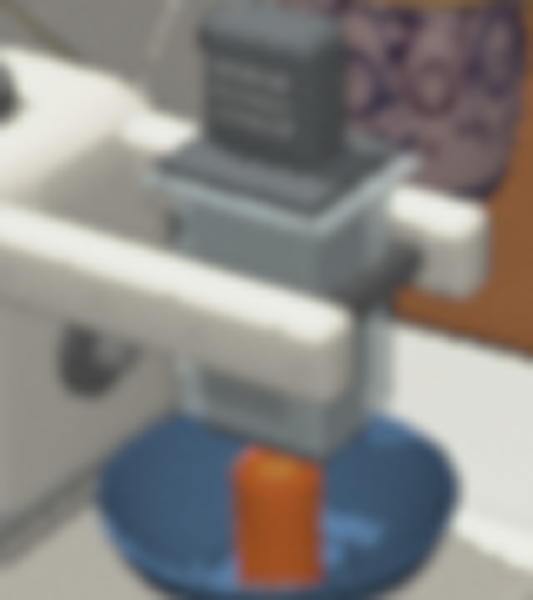

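The pusher stands seated and released, with its collar flush on the rim at (285,185). The carrot is in the bowl at (280,520).

```bash
python3 -c "
from h import *
print(job_done())"
```

```text
the job is handed in; nothing more can be done
None
```

I handed the job in at about 20 s: the carrot is in the bowl and the pusher is let go with its collar flush on the chute's rim; wrist force read 18 N at most, and no verdict came back.

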